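# Swap the tube in the reader for the size on request

## Task

Take the tube that has been read out of the leaning cradle and put it cap up in the blue returns pot. Then fetch the one orange-capped tube from the rack whose size is that of the card on the yellow field, lay it in the cradle with its foot down, press it fully home against the stop so that the red sprung plunger goes right in, and hold it there steadily for a good second. Let the plunger come out again and leave the tube lying in the cradle; take no other tube from the rack and knock nothing over or out of place.

Things in the scene. Friction and masses are not known exactly. Their poses are not given: they have to be found in the camera images.
- tube_short: test tube standing in the rack: clear body 22 mm diameter, orange cap 28 mm diameter and 32 mm high at the top, 108 mm long over all. Origin: centre of the foot; z runs from foot to cap.
- tube_mid: test tube standing in the rack: clear body 22 mm diameter, orange cap 28 mm diameter and 32 mm high at the top, 127 mm long over all. Origin: centre of the foot; z runs from foot to cap.
- tube_long: test tube standing in the rack: clear body 22 mm diameter, orange cap 28 mm diameter and 32 mm high at the top, 146 mm long over all. Origin: centre of the foot; z runs from foot to cap.
- tube_white1: test tube standing in the rack: clear body 22 mm diameter, white cap 28 mm diameter and 32 mm high at the top, 127 mm long over all (bystander). Origin: centre of the foot; z runs from foot to cap.
- tube_white2: test tube standing in the rack: clear body 22 mm diameter, white cap 28 mm diameter and 32 mm high at the top, 108 mm long over all (bystander). Origin: centre of the foot; z runs from foot to cap.
- tube_read: the tube already read, lying in the leaning cradle at the start: 127 mm long, body 22 mm diameter with a white paper band and black stripe, orange cap 28 mm diameter, 32 mm high. Origin: centre of the foot; z from foot to cap.
- rack: white foam rack, fixed, 130 (x) x 220 (y) x 50 mm high; six holes 24 mm wide and 40 mm deep at x = -30, 30 and y = -72, 0, 72 mm (five hold tubes, shuffled). Origin: centre of its underside. Seen from above, neighbours across y stand 72 mm apart, across x 60 mm.
- cradle: the reader, fixed: grey base 150 x 100 x 14 mm with the blue leaning trough on it. Origin: centre of the underside (base reaches from x = -85 to 65 mm).
- trough: leaning trough; its frame is tipped 35 deg, so a tube's cap leans to the cradle's -x. Origin: centre of the stop face, 45 mm above the table; z up along a lying tube, foot to cap; x out of the open side (up and to cradle +x). Back plate: x = -11.5 mm, to z = 68. Cheeks: 28 mm apart, 6 thick, x to 8, z = 12 to 62. A lying tube's axis is at x = y = 0, its cap above the trough.
- plunger (a joint): red sprung plunger, 14 mm diameter, in the middle of the stop: 0 = fully out, standing 10 mm above the stop face; grows as it is pressed along trough -z; 0.010 m = flush with the stop face, the tube's foot fully home on the stop. Spring 2.5 N at first, 6 N when flush; a resting tube does not press it in.
- pot: blue ceramic returns pot, fixed, an open round cup, 94 mm diameter at the rim, narrower at the foot, 85 mm high, wall 4 mm, floor about 5 mm. Origin: centre of its underside.
- request (a point): centre of the yellow field of the white request board (170 x 150 x 8 mm, flat on the table); two grey fields beside it hold the sizes not wanted.
- card_short: 108 mm life-size flat picture (4 mm thick) of a tube, white with an orange cap end, fixed on the request board; origin at its centre, underside, x along its length towards the cap. The card on the yellow field shows the size wanted.
- card_mid: 127 mm life-size flat picture (4 mm thick) of a tube, white with an orange cap end, fixed on the request board; origin at its centre, underside, x along its length towards the cap. The card on the yellow field shows the size wanted.
- card_long: 146 mm life-size flat picture (4 mm thick) of a tube, white with an orange cap end, fixed on the request board; origin at its centre, underside, x along its length towards the cap. The card on the yellow field shows the size wanted.
- bottle: white hand-gel bottle with a blue label, 54 mm diameter, 140 mm high, loose; origin at the centre of its underside (bystander).
- stapler: red and black stapler, 130 x 34 x 40 mm, loose; origin at the centre of its underside (bystander).
- highlighter: yellow highlighter with a black cap, 115 x 22 x 15 mm, loose; origin underneath its middle (bystander).
- roll: roll of white labels lying flat, 90 mm diameter, 35 mm high, loose; origin at the centre of its underside (bystander).
Not all that is in view belongs to the job. Leave any purple or turquoise look-alike of the tube_read alone. What is shaped like the tube_mid but green is not meant.

How it is judged:
By the outcome, as a careful person would: the job done as asked, in the order asked, and still so for the second after the job is handed in, with the robot touching nothing.
It also fails if it takes over 54 s, if anything falls off the work surface, if the arm or the gripper's body presses on something with over 40 N, if the wrist force passes 120 N, or if a joint passes its speed limit or range.

## Robot

A 6-joint arm with a two-finger parallel gripper is mounted at the origin on the work surface. World frame = base frame: x ahead of the robot, y to its left, z up, the work surface at z = 0. Lengths are in m, angles in rad, forces in N, time in s.
With the tool pointing down it reaches from about 0.375 to 0.9 m from the base axis. Payload 3.1 kg.
Tool frame: the origin (TCP) lies midway between the tips of the shut fingers; the grasp point (between the pads) lies 19 mm behind it (pinch_z is the distance from the TCP to the grasp point, in m); y points along the fingers, z is the direction in which the jaws open and shut, and the axes are right-handed (so a half turn about y gives the same grasp; the last joint's range is limited). The gripper opens to 87 mm and grips with 3 to 60 N. Pads are 19 mm wide; open, the fingers measure 117 mm over their backs; the gripper's body (75 mm by 190 mm) begins 51 mm behind the grasp point.
Start: joints at [-1.415, 0.527, 1.433, -0, 1.181, -0.178], TCP at [0.205, -0.59, 0.223] pointing down, gripper open.
Joint ranges: [-3.08, 3.08], [-0.75, 2.2], [0.22, 2.44], [-1.43, 4.57], [0, 2.65], [-2.85, 2.85]. Speed limits (rad/s): [2.79, 2.79, 3.14, 3.14, 3.14, 3.14].

## Interface

Orientations are given as a unit quaternion [x, y, z, w].
In Python, from rig import * gives the robot as it stands.
- The arm moves only by the tool drive_tool, never from a script. Its argument "plan" is a list of rows, each a list of 7 numbers: the shift along the tool's x, y, z in mm, then the turn, a rotation vector about the tool's x, y, z in degrees, then the finger opening in mm, from 0 to 87. A call has 1 to 10 rows; each row is the pose to reach, as a shift and turn from the pose commanded when the call began, along the tool's axes at that moment; what a row does not reach only later rows make up. A row lasts 1/10 s, in which the tool goes at most 50 mm and 8.59 degrees, less where a joint would pass 70% of its speed; a pose out of reach is approached as far as the arm can. A call with a gripper value outside its range is refused whole. The fingers move at their own pace and stop on an object; "newtons" is the grip in N (left out, the last holds). Time passes only in rows, so rows that repeat a pose let the fingers close. It gives the time, the measured TCP pose, the force and the opening at its end, in the units of the state.
- get_obs(): the state, without advancing time (a new reading comes with each control period).
- camera(name): name is "scene" or "top" or "wrist"; returns the picture (400x640x3 uint8, blue, green, red); there is no depth.
- get_calibration(name): a dict with "fx", "fy", "cx", "cy" (pixels), "origin" and "rotation" of the camera in the world; the wrist camera has in their place "tool_from_camera" (4x4, takes a point from camera to tool coordinates, whose origin is the TCP and whose axes are the tool frame's). Camera axes: x right, y down, z forward; pixel columns grow to the right and rows downward; lengths in m; the calibration is good to about 2 mm. A picture is of the moment at which its call begins: read the wrist's pose just before it. get_calibration takes no time and is no camera call.
- hand_in(): hands the job in, once; it reports no verdict.
Trained networks look in the newest picture that a camera, given by its name, has taken for a name from the list of things; names that differ only in an ending like _2 or _b are one class to them, and where a whole thing is asked for, a point or a joint stands for the part that bears it (a point fixed in the world has none). Each returns a list of dicts, best first, with "conf" (0 to 1); they miss things now and then, are a little off and sometimes report something else, mostly with a low value. They report only what shows in the picture. A call takes as long as a camera call. They do not tell look-alikes from the thing itself.
- spot_in(camera, target): "location" ([column, row] in pixels, amid what is visible of it).
- mark_of(camera, target): "location" ([column, row] in pixels: a listed point, or the origin of a listed thing).
The state is a dict: "time": time; "q": joint angles; "joint_velocities": joint speeds; "joint_torque": joint torques, N m; "position": TCP position; "tool_rot": TCP orientation; "ft_force": force on the tool from outside, world axes, zero at the start; "moment": the same for the moment, N m; "grip_width": finger opening in m.
Only numpy, scipy, OpenCV 4.12 (cv2) and the standard library are available. Lean on these libraries where they do the work, as an engineer would, in place of code of your own. Each camera call takes 0.05 s, during which the arm holds its last target. There are 200 camera calls.

## Working session

There is one attempt and no reset: what is moved stays moved. The work goes in short steps, Python scripts to look and compute and a tool call to move; the robot and the scene stay as the last step left them, time stands still between calls to the robot, and variables do not carry over. Pictures are saved under pics/ and viewed, about 8 in all and at most 12, crops included, and the job is handed in when it is done.

Besides the shell and the picture viewer there is one more tool, called after "Call:" as name(argument=value, ...), one argument or row to a line, values as JSON. drive_tool: Moves the arm, as the interface text tells. Its arguments: {"type":"object","properties":{"plan":{"type":"array","items":{"type":"array","items":{"type":"number"}}},"newtons":{"type":"number"}},"required":["plan"]}

```bash
ls; mkdir -p pics; python3 - <<'E'
from rig import *
import cv2,numpy as np
o=get_obs();print({k:np.round(v,4).tolist() for k,v in o.items()})
for n in ("scene","top"):
    im=camera(n);cv2.imwrite(f"pics/{n}0.png",im)
    c=get_calibration(n);print(n,{k:np.round(v,4).tolist() for k,v in c.items()})
print(np.round(get_calibration("wrist")["tool_from_camera"],4).tolist(), get_calibration("wrist"))
E
```

```text
pics
{'time': 0.0, 'q': [-1.4145, 0.5285, 1.4339, 0.0, 1.1814, -0.1785], 'joint_velocities': [-0.0008, 0.0009, 0.0019, -0.0015, 0.0004, -0.0003], 'joint_torque': [0.0011, -44.004, -17.6593, 0.0633, 0.0583, -0.0002], 'position': [0.2053, -0.5896, 0.2216], 'tool_rot': [-0.1178, 0.698, -0.6965, 0.1178], 'ft_force': [-0.3765, -0.6208, -0.3088], 'moment': [-0.0468, 0.0197, -0.0327], 'grip_width': 0.0869}
scene {'fx': 510.1286, 'fy': 510.1286, 'cx': 329.3294, 'cy': 199.968, 'origin': [1.0409, 0.7098, 1.1756], 'rotation': [0.2599, 0.9014, -0.3296, -0.1059]}
top {'fx': 469.0777, 'fy': 469.0777, 'cx': 322.3025, 'cy': 200.2581, 'origin': [0.4252, -0.0671, 1.4737], 'rotation': [-0.7021, 0.7114, -0.0232, 0.0194]}
[[-0.0018, 0.9679, 0.2514, -0.0684], [0.0008, -0.2514, 0.9679, -0.1603], [1.0, 0.002, -0.0004, 0.0006], [0.0, 0.0, 0.0, 1.0]] {'fx': 359.9482180898157, 'fy': 359.9482180898157, 'cx': 323.70215214439196, 'cy': 200.97837804133997, 'tool_from_camera': array([[-1.82335241e-03,  9.67879341e-01,  2.51408544e-01,
        -6.83548897e-02],
       [ 8.40931734e-04, -2.51407389e-01,  9.67880994e-01,
        -1.60292868e-01],
       [ 9.99997984e-01,  1.97620557e-03, -3.55516184e-04,
         5.97764783e-04],
       [ 0.00000000e+00,  0.00000000e+00,  0.00000000e+00,
         1.00000000e+00]])}
```

View pics/scene0.png

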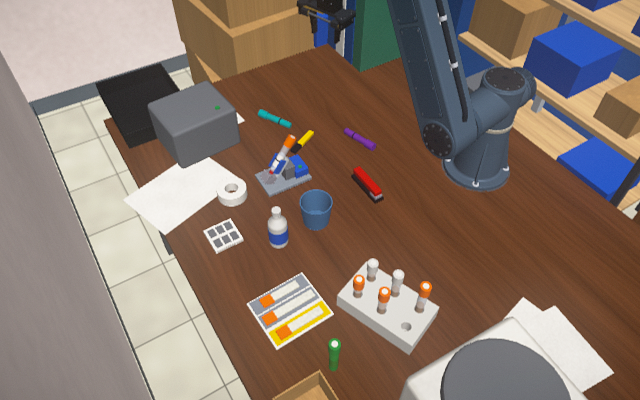

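View pics/top0.png

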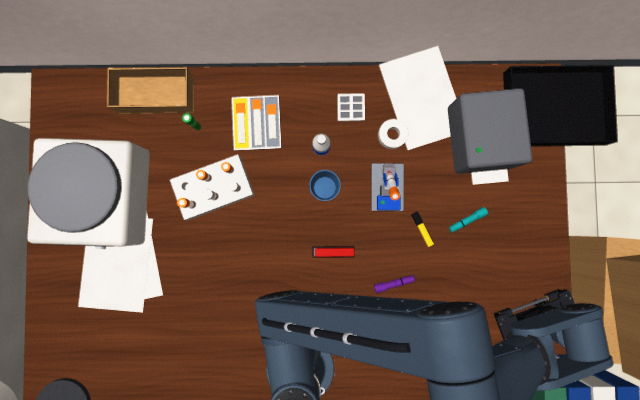

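```bash
cat > h.py <<'E'
from rig import *
import cv2,numpy as np
from scipy.spatial.transform import Rotation as R
def cam(n,o=None):
    c=get_calibration(n)
    if n=="wrist":
        o=o or get_obs();T=c["tool_from_camera"];Rt=R.from_quat(o["tool_rot"]).as_matrix()
        return c,Rt@T[:3,:3],np.array(o["position"])+Rt@T[:3,3]
    return c,R.from_quat(c["rotation"]).as_matrix(),np.array(c["origin"])
def ray(n,uv,o=None):
    c,M,p=cam(n,o);d=M@np.array([(uv[0]-c["cx"])/c["fx"],(uv[1]-c["cy"])/c["fy"],1]);return p,d/np.linalg.norm(d)
def atz(n,uv,z,o=None):
    p,d=ray(n,uv,o);return p+d*(z-p[2])/d[2]
def proj(n,P,o=None):
    c,M,p=cam(n,o);q=(np.atleast_2d(P)-p)@M;return q[:,:2]/q[:,2:]*[c["fx"],c["fy"]]+[c["cx"],c["cy"]]
def tri(rays):
    A=sum(np.eye(3)-np.outer(d,d) for p,d in rays);b=sum((np.eye(3)-np.outer(d,d))@p for p,d in rays)
    x=np.linalg.solve(A,b);return x,[np.linalg.norm(np.cross(x-p,d)) for p,d in rays]
E
python3 - <<'E'
from h import *
for n in ("top","scene"):
    camera(n)
    for t in ("tube_short","tube_mid","tube_long","tube_read","rack","cradle","trough","pot","request","card_short","card_mid","card_long"):
        print(n,t,[(round(d["conf"],2),np.round(d["location"],1).tolist()) for d in mark_of(n,t)[:4]])
E
```

```text
top tube_short [(0.56, [232.0, 172.7])]
top tube_mid [(0.72, [197.5, 126.8]), (0.61, [209.9, 178.4])]
top tube_long [(0.47, [197.9, 205.8])]
top tube_read [(0.87, [454.0, 228.7]), (0.68, [389.0, 174.1]), (0.53, [414.7, 276.1]), (0.41, [240.2, 124.3])]
top rack [(0.55, [214.0, 187.1]), (0.47, [260.4, 120.3])]
top cradle [(0.93, [387.1, 187.0]), (0.64, [235.9, 189.1])]
top trough [(0.48, [389.6, 171.1])]
top pot [(0.95, [320.9, 185.9]), (0.28, [232.9, 172.9])]
top request [(0.96, [240.6, 122.6]), (0.69, [333.4, 252.4])]
top card_short [(0.52, [267.5, 122.8]), (0.49, [318.9, 147.1])]
top card_mid [(0.52, [241.6, 121.1])]
top card_long [(0.62, [256.6, 121.5]), (0.51, [210.0, 177.1])]
scene tube_short [(0.55, [353.4, 304.1]), (0.29, [300.3, 322.8])]
scene tube_mid [(0.86, [332.9, 364.2]), (0.83, [380.3, 316.8])]
scene tube_long [(0.87, [413.9, 313.9]), (0.22, [271.6, 172.3])]
scene tube_read [(0.83, [273.2, 170.7]), (0.76, [290.6, 126.7]), (0.64, [345.3, 130.1])]
scene rack [(0.83, [386.5, 307.2])]
scene cradle [(0.58, [277.2, 176.9]), (0.55, [278.2, 244.2])]
scene trough [(0.75, [269.1, 173.5]), (0.42, [299.2, 320.3])]
scene pot [(0.59, [317.4, 221.2])]
scene request [(0.98, [299.7, 324.9]), (0.31, [416.8, 316.5])]
scene card_short [(0.88, [279.9, 291.0])]
scene card_mid []
scene card_long [(0.73, [289.4, 309.6]), (0.39, [279.4, 177.1])]
```

The overview shows the cradle at top-view (387,187), the pot at (321,186), the rack at (211,187) and the request board at (256,122). The purple (395,283) and turquoise (468,219) tubes and the green tube (190,120) are decoys. I'll enlarge the board, rack and cradle next.

```bash
python3 - <<'E'
import cv2,numpy as np
t=cv2.imread("pics/top0.png");s=cv2.imread("pics/scene0.png")
a=cv2.resize(t[85:225,165:290],None,fx=3,fy=3,interpolation=cv2.INTER_CUBIC)
b=cv2.resize(t[155:220,300:420],(375,203),interpolation=cv2.INTER_CUBIC)
c=cv2.resize(s[255:355,240:440],(400,200),interpolation=cv2.INTER_CUBIC)
d=cv2.resize(s[125:195,245:325],(240,210),interpolation=cv2.INTER_CUBIC)
W=np.zeros((600,800,3),np.uint8);W[:420,:375]=a;W[:203,380:755]=b;W[210:410,380:780]=c;W[420-30:600,:240]=d
W[:420,:375]=a
W2=np.zeros((600,800,3),np.uint8);W2[:420,:375]=a;W2[:203,380:755]=b;W2[205:405,380:780]=c;W2[420:600,380:586]=cv2.resize(d,(206,180))
cv2.imwrite("pics/crop1.png",W2)
E
```

```text
(no output)
```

View pics/crop1.png

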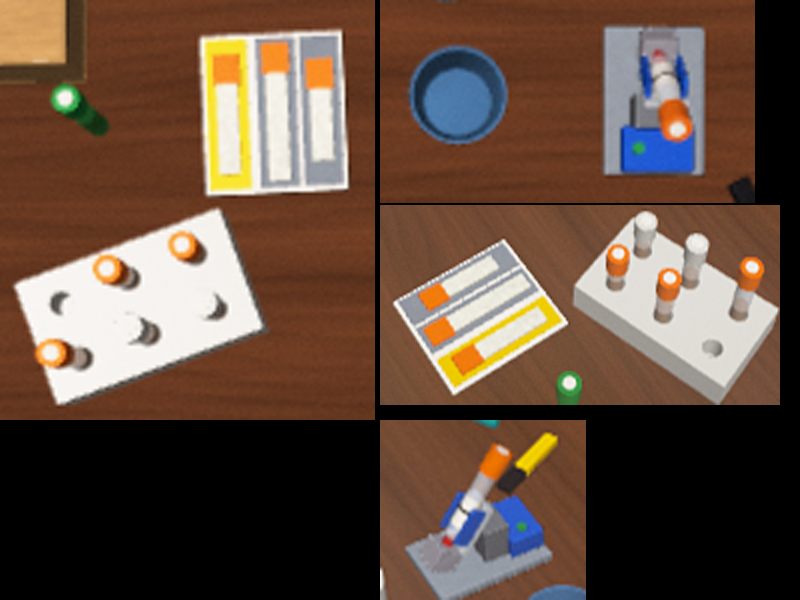

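The yellow-field card measures about 121 px. The others are 140 px and 104 px, giving a ratio of 108:126:146, so mid (127 mm) is wanted.

The orange rack candidates in the top view are (226,167), (201,175) and (182,203). The networks call them short, mid and long. I'll check that by triangulating cap heights.

```bash
python3 - <<'E'
from h import *
def caps(f,roi):
    im=cv2.imread(f);x0,y0,x1,y1=roi;h=cv2.cvtColor(im,cv2.COLOR_BGR2HSV)[y0:y1,x0:x1]
    m=cv2.inRange(h,(4,130,120),(18,255,255));n,_,st,ct=cv2.connectedComponentsWithStats(m)
    return [(st[i].tolist(),(ct[i]+[x0,y0]).round(1).tolist()) for i in range(1,n) if st[i][4]>15]
for c in caps("pics/top0.png",(165,150,290,225)):print("top",c)
for c in caps("pics/scene0.png",(335,250,440,320)):print("scene",c)
for c in caps("pics/top0.png",(370,160,410,215)):print("top cr",c)
for c in caps("pics/scene0.png",(260,125,310,180)):print("scene cr",c)
# rack corners, z=.05
cr=np.array([(15,285),(220,210),(265,328),(57,403)])/3+[165,85]
P=np.array([atz("top",u,.05) for u in cr]);print(P.round(4),P.mean(0).round(4),[np.linalg.norm(P[i]-P[i-1]).round(4) for i in range(4)])
cb=(np.array([(605,27),(705,27),(703,175),(604,175)])-[380,0])/3.124+[300,155]
C=np.array([atz("top",u,.014) for u in cb]);print(C.round(4),C.mean(0).round(4),[np.linalg.norm(C[i]-C[i-1]).round(4) for i in range(4)])
pr=np.array([458-380,95])/3.124+[300,155];print("pot rim",atz("top",pr,.085), atz("scene",(316,198),.085))
# pot rim ellipse scene/ cyl checks
for n,u,b in (("bottle",(321,143),.14),("roll",(392,133),.035),("green",(187,118),.127)):print(n,atz("top",u,b).round(3))
E
```

```text
top ([56, 12, 10, 10, 47], [225.7, 166.5])
top ([31, 20, 10, 10, 49], [201.0, 174.2])
top ([11, 48, 12, 9, 59], [181.3, 202.4])
scene ([4, 0, 18, 22, 44], [347.4, 260.6])
scene ([11, 0, 14, 16, 50], [352.5, 256.1])
scene ([22, 0, 13, 12, 59], [362.6, 255.6])
scene ([45, 13, 7, 9, 20], [382.7, 267.0])
scene ([18, 25, 12, 16, 121], [358.1, 283.2])
scene ([0, 27, 8, 18, 81], [337.4, 285.5])
scene ([77, 26, 23, 26, 186], [424.2, 289.1])
scene ([43, 37, 13, 16, 132], [383.7, 295.1])
scene ([0, 54, 15, 16, 96], [340.8, 313.5])
top cr ([19, 27, 11, 13, 89], [393.7, 192.3])
scene cr ([23, 9, 14, 15, 119], [289.2, 141.0])
[[0.5788 0.3874 0.05  ]
 [0.6528 0.1794 0.05  ]
 [0.5317 0.1342 0.05  ]
 [0.4586 0.3443 0.05  ]] [0.5555 0.2613 0.05  ] [np.float64(0.1277), np.float64(0.2208), np.float64(0.1293), np.float64(0.2225)]
[[ 0.626  -0.2329  0.014 ]
 [ 0.6248 -0.3333  0.014 ]
 [ 0.4763 -0.3277  0.014 ]
 [ 0.4776 -0.2289  0.014 ]] [ 0.5512 -0.2807  0.014 ] [np.float64(0.1485), np.float64(0.1004), np.float64(0.1486), np.float64(0.0988)]
pot rim [ 0.55295357 -0.08361713  0.085     ] [ 0.54928261 -0.08940439  0.085     ]
bottle [ 0.67  -0.073  0.14 ]
roll [ 0.718 -0.294  0.035]
green [0.751 0.315 0.127]
```

```bash
cat >> h.py <<'E'
def Rtool(yaw,tilt,flip=0):
    """approach: tilt from straight down toward heading yaw; jaws along horizontal perpendicular"""
    y=np.array([np.sin(tilt)*np.cos(yaw),np.sin(tilt)*np.sin(yaw),-np.cos(tilt)])
    z=np.array([-np.sin(yaw),np.cos(yaw),0])*(-1 if flip else 1)
    return np.column_stack([np.cross(y,z),y,z])
def move(grasp,Rt,o=None,back=.019):
    o=o or get_obs();R0=R.from_quat(o["tool_rot"]).as_matrix()
    tcp=np.array(grasp)+back*Rt[:,1]
    return np.round(R0.T@(tcp-np.array(o["position"]))*1e3,1).tolist(),np.round(R.from_matrix(R0.T@Rt).as_rotvec(degrees=True),2).tolist(),tcp.round(4)
E
python3 - <<'E'
from h import *
o=get_obs();print(R.from_quat(o["tool_rot"]).as_matrix().round(3))
# caps: orange blob ring centre ~ cap top/mid
for n,a,b in (("short",(225.7,166.5),(358.1,282.2)),("mid",(201,174.2),(383.7,294.3)),("long",(181.3,202.4),(424.8,288.5)),("read",(393.7,192.3),(289.2,141))):
    x,e=tri([ray("top",a),ray("scene",b)]);print(n,x.round(4),np.round(e,4))
c=np.array([.5555,.2613]);yw=np.radians(19.6);X=np.array([np.cos(yw),np.sin(yw)]);Y=np.array([-X[1],X[0]])
for i in(-.03,.03):
    for j in (-.072,0,.072):print(i,j,(c+i*X+j*Y).round(4))
for k,z in (("short",.118),("mid",.137),("long",.156)):print(k,atz("top",{"short":(225.7,166.5),"mid":(201,174.2),"long":(181.3,202.4)}[k],z-.006).round(4))
# red plunger / foot
im=cv2.imread("pics/top0.png");h=cv2.cvtColor(im,cv2.COLOR_BGR2HSV)
for fl in (0,1):
    print(move((.49,-.283,.25),Rtool(np.radians(-1.5),np.radians(35),fl)))
E
```

```text
[[-0.944  0.     0.329]
 [-0.329 -0.    -0.944]
 [-0.    -1.     0.   ]]
short [0.6112 0.2074 0.1019] [0.0003 0.0003]
mid [0.5868 0.2752 0.1213] [0.0001 0.0001]
long [0.5053 0.324  0.1447] [0.0012 0.0012]
read [ 0.5256 -0.2787  0.1412] [0.0001 0.0001]
-0.03 -0.072 [0.5514 0.1834]
-0.03 0 [0.5272 0.2512]
-0.03 0.072 [0.5031 0.3191]
0.03 -0.072 [0.6079 0.2035]
0.03 0 [0.5838 0.2714]
0.03 0.072 [0.5596 0.3392]
short [0.6096 0.2056 0.112 ]
mid [0.5856 0.2727 0.131 ]
long [0.5041 0.3232 0.15  ]
([-380.0, -11.9, -192.9], [48.12, -152.64, -8.78], array([ 0.5009, -0.2833,  0.2344]))
([-380.0, -11.9, -192.9], [6.31, 20.03, 34.61], array([ 0.5009, -0.2833,  0.2344]))
```

Triangulated cap-centre heights are 0.102, 0.121 and 0.145 m, so (201,175) is the mid tube, as the networks said. I'm moving to the cradle axis with the tool tilted 35° and looking with the wrist camera.

Call:
drive_tool(
  plan=[
    [-360,15,-204,6.31,20.03,34.61,60],
    [-360,15,-204,6.31,20.03,34.61,60],
    [-360,15,-204,6.31,20.03,34.61,60],
    [-360,15,-204,6.31,20.03,34.61,60],
    [-360,15,-204,6.31,20.03,34.61,60],
    [-360,15,-204,6.31,20.03,34.61,60],
    [-360,15,-204,6.31,20.03,34.61,60],
    [-360,15,-204,6.31,20.03,34.61,60],
    [-360,15,-204,6.31,20.03,34.61,60],
    [-360,15,-204,6.31,20.03,34.61,60],
  ],
  newtons=20,
)

```text
time: 2.4
position: [0.4794, -0.2764, 0.2076]
tool_rot: [-0.22, -0.672, 0.676, -0.205]
ft_force: [0.7, -0.7, -0.9]
grip_width: 0.0596
```

Call:
drive_tool(
  plan=[
    [0,0,0,0,0,0,60],
    [0,0,0,0,0,0,60],
  ],
)

```text
time: 2.6
position: [0.4781, -0.2809, 0.2078]
tool_rot: [-0.222, -0.671, 0.678, -0.203]
ft_force: [-0.5, -0.3, 0.5]
grip_width: 0.06
```

```bash
python3 - <<'E'
from h import *
import json
o=get_obs();im=camera("wrist");cv2.imwrite("pics/w1.png",im);print(o["time"],o["q"],o["position"],o["ft_force"])
json.dump({k:np.array(v).tolist() for k,v in o.items()},open("o1.json","w"))
for t in("tube_read","trough","cradle","plunger"):print(t,[(round(d["conf"],2),np.round(d["location"],1).tolist()) for d in mark_of("wrist",t)[:3]])
E
```

```text
2.6 [-1.01288567  0.36818377  2.02572931  0.97533083  0.6149537  -0.19782883] [ 0.47813081 -0.2809368   0.20783134] [-0.51194403 -0.33483013  0.47216783]
tube_read [(0.81, [319.3, 175.3])]
trough [(0.55, [317.8, 177.2])]
cradle [(0.85, [317.1, 216.5])]Traceback (most recent call last):
  File "<stdin>", line 5, in <module>
ValueError: it knows: bottle, card_long, card_mid, card_short, cradle, highlighter, pot, rack, request, roll, stapler, trough, tube_long, tube_mid, tube_read, tube_short, tube_white
```

View pics/w1.png

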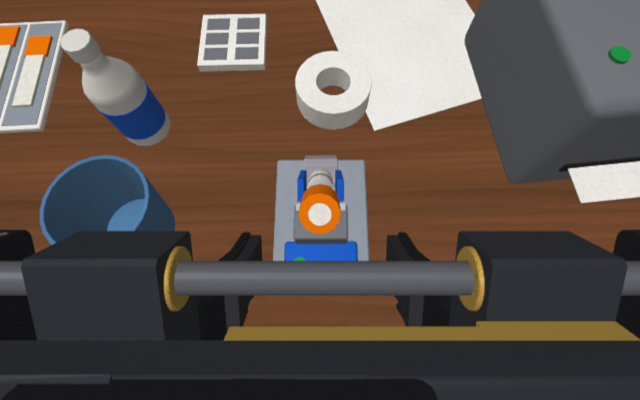

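```bash
python3 - <<'E'
from h import *
import json
o=json.load(open("o1.json"));im=cv2.imread("pics/w1.png");h=cv2.cvtColor(im,cv2.COLOR_BGR2HSV)
m=cv2.inRange(h,(4,130,120),(18,255,255));m[:150]=0;m[240:]=0;m[:,:290]=0;m[:,350:]=0
pts=cv2.findNonZero(m);print(cv2.boundingRect(pts),cv2.minEnclosingCircle(pts))
w=cv2.inRange(h,(0,0,170),(180,60,255));n,_,st,ct=cv2.connectedComponentsWithStats(w[200:230,300:340]);print(st,ct+[300,200])
d=(319.5,213.5)
P=atz("wrist",d,.1572,o);print("cap top",P)
print("cradle-wrist base corners",[atz("wrist",u,.014,o).round(4) for u in ((278,160),(365,160),(368,262),(273,262))])
print("foot tri",tri([ray("wrist",(319.3,175.3),o),ray("top",(389,174.1)),ray("scene",(273.2,170.7))]))
print("foot z.053",atz("wrist",(319.3,175.3),.0532,o))
t=cv2.imread("pics/top0.png");hh=cv2.cvtColor(t,cv2.COLOR_BGR2HSV)[185:205,385:402];n,_,st,ct=cv2.connectedComponentsWithStats(cv2.inRange(hh,(0,0,170),(180,90,255)));print(st,ct+[385,185])
print(atz("top",(396.5,195.8),.1572))
for yw in (-1.5,):
  a=np.array([-np.sin(.6109)*np.cos(np.radians(yw)),-np.sin(.6109)*np.sin(np.radians(yw)),np.cos(.6109)]);print("foot from captop",P-.127*a, "trough orig",P-.137*a)
E
```

```text
(299, 184, 42, 50) ((319.5, 208.6836700439453), 24.729310989379883)
[[  0   0  40  30 816]
 [  9   3  22  22 384]] [[319.5379902  214.84558824]
 [319.41927083 213.765625  ]]
cap top [ 0.51497158 -0.27956543  0.1572    ]
cradle-wrist base corners [array([ 0.6275, -0.2338,  0.014 ]), array([ 0.625 , -0.3318,  0.014 ]), array([ 0.5097, -0.3272,  0.014 ]), array([ 0.5122, -0.2309,  0.014 ])]
foot tri (array([ 0.58843444, -0.27896891,  0.05046603]), [np.float64(0.0023131265883248966), np.float64(0.0009651197995122875), np.float64(0.0027530112563172796)])
foot z.053 [ 0.58949096 -0.27994792  0.0532    ]
[[  0   0  17  20 292]
 [  0   0  10   4  27]
 [ 12   2   2   2   3]
 [  8   9   5   5  18]] [[393.20890411 195.25      ]
 [389.07407407 186.25925926]
 [397.66666667 187.33333333]
 [394.72222222 195.88888889]]
[ 0.51435348 -0.28374798  0.1572    ]
foot from captop [ 0.58779444 -0.28147236  0.05317022] trough orig [ 0.59352852 -0.28162252  0.0449789 ]
```

The wrist view shows the read tube's cap disc at (319,214), centred between the jaws. Cap top works out at (0.515, −0.280, 0.157), which agrees with the top view.

```bash
python3 - <<'E'
from h import *
Rt=Rtool(np.radians(-1.8),np.radians(35),1)
print(move((.523,-.2799,.1457),Rt))
a=-Rt[:,1]
print(R.from_quat(get_obs()["tool_rot"]).as_matrix().round(3),Rt.round(3))
E
```

```text
([-1.5, 95.5, -2.0], [0.09, 0.16, 0.0], array([ 0.5339, -0.2802,  0.1301]))
[[-0.819  0.573 -0.028]
 [ 0.023 -0.016 -1.   ]
 [-0.574 -0.819  0.   ]] [[-0.819  0.573 -0.031]
 [ 0.026 -0.018 -1.   ]
 [-0.574 -0.819 -0.   ]]
```

Call:
drive_tool(
  plan=[
    [-1.5,40,-2,0,0,0,50],
    [-1.5,70,-2,0,0,0,50],
    [-1.5,95,-2,0,0,0,50],
    [-1.5,95,-2,0,0,0,50],
    [-1.5,95,-2,0,0,0,15],
    [-1.5,95,-2,0,0,0,15],
    [-1.5,95,-2,0,0,0,15],
    [-1.5,95,-2,0,0,0,15],
    [-1.5,95,-2,0,0,0,15],
    [-1.5,95,-2,0,0,0,15],
  ],
  newtons=20,
)

```text
time: 3.8
position: [0.5341, -0.2793, 0.1313]
tool_rot: [-0.222, -0.671, 0.677, -0.204]
ft_force: [-1.4, -0.7, 3.2]
grip_width: 0.0271
```

Call:
drive_tool(
  plan=[
    [0,-5,0,0,0,0,15],
    [0,-20,0,0,0,0,15],
    [0,-40,0,0,0,0,15],
    [0,-60,0,0,0,0,15],
    [0,-80,0,0,0,0,15],
    [0,-100,0,0,0,0,15],
    [0,-120,0,0,0,0,15],
    [0,-135,0,0,0,0,15],
    [0,-135,0,0,0,0,15],
    [0,-135,0,0,0,0,15],
  ],
)

```text
time: 4.8
position: [0.4565, -0.2766, 0.2411]
tool_rot: [-0.221, -0.672, 0.677, -0.204]
ft_force: [0.1, 0.8, -0.3]
grip_width: 0.0277
```

```bash
python3 - <<'E'
from h import *
o=get_obs();print(o["time"],o["grip_width"],o["ft_force"],o["q"],o["position"]);im=camera("scene");cv2.imwrite("pics/s2.png",cv2.resize(im[60:260,180:420],(600,500)))
p=np.radians(-1.8)
P=np.array([.5525,-.0845])
# pot centre check from two views via rim
print([ (round(d["conf"],2),np.round(d["location"],1)) for d in mark_of("scene","pot")], atz("scene",mark_of("scene","pot")[0]["location"],0))
for yaw in (-1.8,-10,-45):
  for z in (.30,.125):
    print(yaw,z,move((*P,z),Rtool(np.radians(yaw),0,1),o))
E
```

```text
4.8 0.02770928031734912 [ 0.13537164  0.76794427 -0.30629366] [-1.05582707  0.27967438  2.02916677  0.87871636  0.69221642 -0.11556158] [ 0.45653753 -0.2765941   0.24113138]
[(0.93, array([314.9, 220.9]))] [ 0.56004403 -0.07809483  0.        ]
-1.8 0.3 ([-97.3, 19.4, -194.5], [0.08, 0.29, -34.99], array([ 0.5525, -0.0845,  0.281 ]))
-1.8 0.125 ([3.0, 162.8, -194.6], [0.08, 0.29, -34.99], array([ 0.5525, -0.0845,  0.106 ]))
-10 0.3 ([-97.3, 19.4, -194.5], [2.59, 8.23, -34.92], array([ 0.5525, -0.0845,  0.281 ]))
-10 0.125 ([3.0, 162.8, -194.6], [2.59, 8.23, -34.92], array([ 0.5525, -0.0845,  0.106 ]))
-45 0.3 ([-97.3, 19.4, -194.5], [13.27, 42.11, -33.27], array([ 0.5525, -0.0845,  0.281 ]))
-45 0.125 ([3.0, 162.8, -194.6], [13.27, 42.11, -33.27], array([ 0.5525, -0.0845,  0.106 ]))
```

View pics/s2.png

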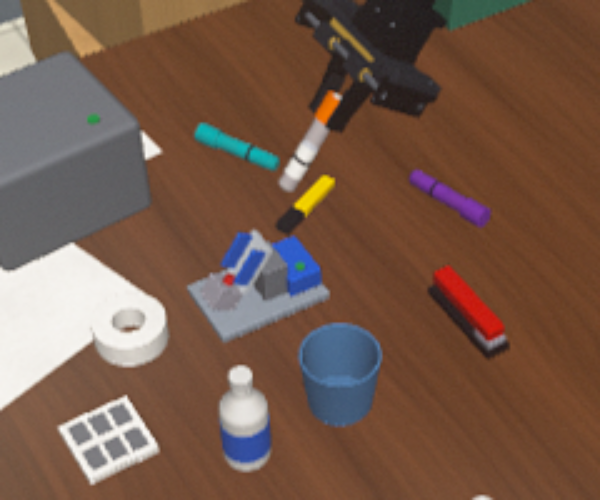

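The tube is held in the fingers by its cap and is clear of the empty cradle, and the red plunger is visible at crop (228,280). Next I'm going above the pot with the tool upright.

Call:
drive_tool(
  plan=[
    [-99,19,-196,0,0.3,-35,15],
    [-99,19,-196,0,0.3,-35,15],
    [-99,19,-196,0,0.3,-35,15],
    [-99,19,-196,0,0.3,-35,15],
    [-99,19,-196,0,0.3,-35,15],
    [-99,19,-196,0,0.3,-35,15],
    [-99,19,-196,0,0.3,-35,15],
    [-99,19,-196,0,0.3,-35,15],
  ],
)

```text
time: 5.75
position: [0.5567, -0.0795, 0.2819]
tool_rot: [0.009, 0.708, -0.706, -0.008]
ft_force: [-1.0, 0.5, -1.2]
grip_width: 0.0274
```

```bash
python3 - <<'E'
from h import *
o=get_obs();im=camera("wrist");cv2.imwrite("pics/w2.png",im);print(o["time"],o["grip_width"],o["ft_force"],o["q"],o["position"])
print(move((.5545,-.083,.125),Rtool(np.radians(-1.8),0,1),o))
print([(round(d["conf"],2),atz("wrist",d["location"],0,o).round(4)) for d in mark_of("wrist","pot")])
E
```

```text
5.75 0.02742508535881294 [-1.03174748  0.47677814 -1.17516238] [-0.34192967  0.37713755  1.51958771  0.00274662  1.2448917   1.25192339] [ 0.55665847 -0.07945566  0.28190484]
([2.2, 175.9, 4.0], [0.14, 0.43, -0.04], array([ 0.5545, -0.083 ,  0.106 ]))
[(0.8, array([ 0.551, -0.085,  0.   ])), (0.65, array([ 0.5087, -0.0813,  0.    ])), (0.38, array([ 0.7158, -0.2993,  0.    ]))]
```

Call:
drive_tool(
  plan=[
    [3,40,4.5,0,0,0,15],
    [3,80,4.5,0,0,0,15],
    [3,120,4.5,0,0,0,15],
    [3,150,4.5,0,0,0,15],
    [3,165,4.5,0,0,0,15],
    [3,175,4.5,0,0,0,15],
    [3,177,4.5,0,0,0,15],
    [3,177,4.5,0,0,0,15],
  ],
)

```text
time: 6.65
position: [0.5504, -0.0882, 0.1056]
tool_rot: [0.012, 0.708, -0.706, -0.011]
ft_force: [0.0, 0.7, 0.0]
grip_width: 0.0273
```

Call:
drive_tool(
  plan=[
    [0,2,0,0,0,0,15],
    [0,2,0,0,0,0,15],
  ],
)

```text
time: 6.85
position: [0.5511, -0.0876, 0.1042]
tool_rot: [0.012, 0.707, -0.707, -0.01]
ft_force: [-0.6, 1.1, -0.2]
grip_width: 0.0274
```

Call:
drive_tool(
  plan=[
    [0,3,0,0,0,0,15],
    [0,3,0,0,0,0,15],
    [0,3,0,0,0,0,34],
    [0,3,0,0,0,0,40],
    [0,3,0,0,0,0,50],
    [0,3,0,0,0,0,60],
    [0,3,0,0,0,0,70],
    [0,3,0,0,0,0,70],
    [0,3,0,0,0,0,70],
    [0,3,0,0,0,0,70],
  ],
)

```text
time: 7.85
position: [0.5506, -0.0873, 0.1004]
tool_rot: [0.011, 0.708, -0.706, -0.011]
ft_force: [0.7, 0.1, -0.5]
grip_width: 0.0689
```

Call:
drive_tool(
  plan=[
    [0,-15,0,0,0,0,70],
    [0,-30,0,0,0,0,70],
    [0,-50,0,0,0,0,70],
    [0,-80,0,0,0,0,70],
    [0,-120,0,0,0,0,70],
    [0,-140,0,0,0,0,70],
    [0,-140,0,0,0,0,70],
  ],
)

```text
time: 8.55
position: [0.5528, -0.0883, 0.2439]
tool_rot: [-0.014, -0.707, 0.707, 0.008]
ft_force: [0.6, -0.3, 0.2]
grip_width: 0.0698
```

```bash
python3 - <<'E'
from h import *
o=get_obs();im=camera("scene");cv2.imwrite("pics/s3.png",np.hstack([cv2.resize(im[150:260,240:400],(640,440))]));print(o["time"],o["q"],o["position"])
for yaw in (19.6,-70.4):
  for fl in(0,1):print(yaw,fl,move((.585,.272,.25),Rtool(np.radians(yaw),0,fl),o))
E
```

```text
8.55 [-0.35880237  0.41132761  1.5790123   0.00167828  1.14376237  1.24223989] [ 0.55284157 -0.08828777  0.24394114]
19.6 0 ([-20.9, 12.8, -361.1], [0.59, 158.63, -0.19], array([0.585, 0.272, 0.231]))
19.6 1 ([-20.9, 12.8, -361.1], [-0.14, -21.37, -0.42], array([0.585, 0.272, 0.231]))
-70.4 0 ([-20.9, 12.8, -361.1], [-0.46, -111.37, -0.23], array([0.585, 0.272, 0.231]))
-70.4 1 ([-20.9, 12.8, -361.1], [0.21, 68.63, -0.41], array([0.585, 0.272, 0.231]))
```

View pics/s3.png

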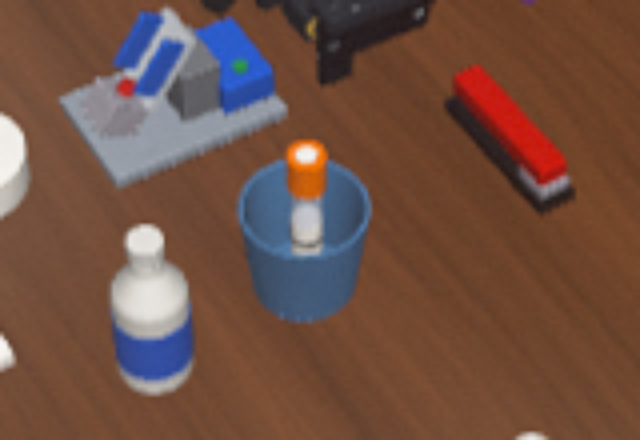

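The read tube is standing cap up in the pot, cap at crop (306,165). The plunger is out and the cradle is empty. Next is the rack, with the jaws along rack y.

Call:
drive_tool(
  plan=[
    [-21,0,-361,-0.1,-21.4,-0.4,60],
    [-21,0,-361,-0.1,-21.4,-0.4,60],
    [-21,0,-361,-0.1,-21.4,-0.4,60],
    [-21,0,-361,-0.1,-21.4,-0.4,50],
    [-21,0,-361,-0.1,-21.4,-0.4,50],
    [-21,0,-361,-0.1,-21.4,-0.4,50],
    [-21,0,-361,-0.1,-21.4,-0.4,50],
    [-21,0,-361,-0.1,-21.4,-0.4,50],
    [-21,0,-361,-0.1,-21.4,-0.4,50],
    [-21,0,-361,-0.1,-21.4,-0.4,50],
  ],
)

```text
time: 9.6
position: [0.582, 0.2714, 0.2394]
tool_rot: [-0.124, 0.698, -0.696, 0.117]
ft_force: [-0.4, -0.4, 0.6]
grip_width: 0.0506
```

```bash
python3 - <<'E'
from h import *
o=get_obs();im=camera("wrist");cv2.imwrite("pics/w3.png",im);print(o["time"],o["q"],o["position"])
h=cv2.cvtColor(im,cv2.COLOR_BGR2HSV)
n,_,st,ct=cv2.connectedComponentsWithStats(cv2.inRange(h,(4,130,120),(18,255,255)))
for i in range(1,n):
    if st[i][4]>100:print(st[i],ct[i].round(1),atz("wrist",ct[i],.137,o).round(4))
print(proj("wrist",[[.585,.272,.137]],o))
E
```

```text
9.6 [0.26114845 0.53796744 1.36106778 0.00320706 1.25229347 1.4885366 ] [0.58197877 0.27139344 0.23941679]
[527   0  31  10 162] [545.5   2.8] [0.7569 0.1797 0.137 ]
[ 560    3   42   43 1059] [580.9  23.1] [0.754  0.1517 0.137 ]
[160  55  98  42 629] [194.1  74. ] [0.6363 0.3857 0.137 ]
[142 132  69  27 350] [177.8 144.6] [0.5853 0.3848 0.137 ]
[138 146  49  19 173] [161.2 154.3] [0.5743 0.3945 0.137 ]
[ 437  162  189   70 1854] [533.7 194.9] [0.6389 0.1247 0.137 ]
[390 165  40  39 844] [408.4 182.8] [0.6157 0.2165 0.137 ]
[306 169  36  42 838] [323.6 188.6] [0.5903 0.2743 0.137 ]
[135 182  41  15 109] [154.6 188.9] [0.5471 0.3933 0.137 ]
[482 187 108  39 345] [535.1 205.6] [0.6318 0.1197 0.137 ]
[217 246  27  15 214] [229.9 253.2] [0.5163 0.326  0.137 ]
[[324.14469753 195.98079927]]
```

View pics/w3.png

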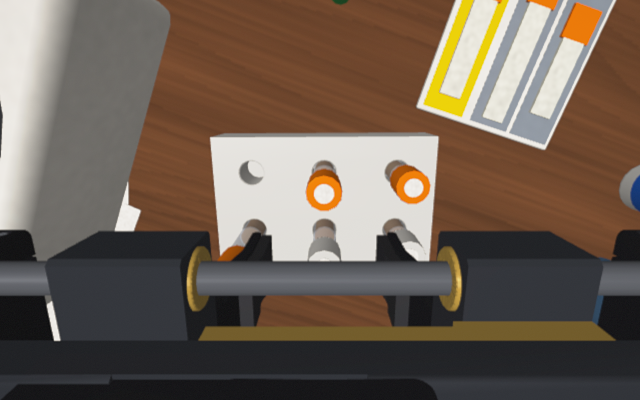

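The wrist view shows the mid candidate's cap at (323,193), the short tube at (411,185), and the long one behind the left finger. The empty hole is at (252,172). This matches my prediction of (324,196). Now I'm computing the descent.

```bash
python3 - <<'E'
from h import *
print(atz("wrist",(323.5,193.5),.137,get_obs()))
print(move((.5865,.2727,.122),Rtool(np.radians(19.6),0,1)))
E
```

```text
[0.58691435 0.27250883 0.137     ]
([-5.8, 136.8, 0.2], [0.23, -0.05, 0.5], array([0.5865, 0.2727, 0.103 ]))
```

Call:
drive_tool(
  plan=[
    [-5,30,0,0,0,0.5,50],
    [-5,60,0,0,0,0.5,50],
    [-5,90,0,0,0,0.5,50],
    [-5,115,0,0,0,0.5,50],
    [-5,130,0,0,0,0.5,50],
    [-5,136,0,0,0,0.5,50],
    [-5,136,0,0,0,0.5,50],
    [-5,136,0,0,0,0.5,50],
  ],
)

```text
time: 10.45
position: [0.5877, 0.2744, 0.1062]
tool_rot: [-0.119, 0.699, -0.695, 0.122]
ft_force: [0.1, -0.2, -0.5]
grip_width: 0.0502
```

Call:
drive_tool(
  plan=[
    [0,0,0,0,0,0,15],
    [0,0,0,0,0,0,15],
    [0,0,0,0,0,0,15],
    [0,0,0,0,0,0,15],
    [0,0,0,0,0,0,15],
    [0,0,0,0,0,0,15],
  ],
  newtons=35,
)

```text
time: 11.05
position: [0.587, 0.2748, 0.1055]
tool_rot: [-0.12, 0.699, -0.695, 0.122]
ft_force: [-0.5, -0.3, 2.6]
grip_width: 0.027
```

Call:
drive_tool(
  plan=[
    [0,-10,0,0,0,0,15],
    [0,-25,0,0,0,0,15],
    [0,-45,0,0,0,0,15],
    [0,-75,0,0,0,0,15],
    [0,-110,0,0,0,0,15],
    [0,-150,0,0,0,0,15],
    [0,-190,0,0,0,0,15],
    [0,-200,0,0,0,0,15],
    [0,-200,0,0,0,0,15],
  ],
)

```text
time: 11.95
position: [0.5872, 0.2739, 0.3082]
tool_rot: [-0.118, 0.699, -0.695, 0.123]
ft_force: [-0.5, -0.1, -0.5]
grip_width: 0.0272
```

```bash
python3 - <<'E'
from h import *
o=get_obs();print(o["time"],o["q"],o["position"],o["grip_width"])
Rt=Rtool(np.radians(-1.8),np.radians(35),1);a=-Rt[:,1];T=np.array([.5935,-.2819,.045])
# tube foot = grasp - .1145 a ; want foot at trough z=.095, x=+.003
x=Rt[:,0]*-1;print("trough x",x,"a",a)
G=T+(.095+.1145)*a+.002*x
print(G,move(G,Rt,o))
print(move((.5,-.1,.32),Rtool(np.radians(0),0,1),o))
E
```

```text
11.95 [0.26196314 0.47858814 1.27255307 0.00490354 1.38244019 1.4892848 ] [0.58722072 0.2738924  0.3081789 ] 0.027187911884906286
trough x [ 0.81874784 -0.02573019  0.57357644] a [-0.57329341  0.01801647  0.81915204]
[ 0.47503253 -0.27817701  0.21775951] ([281.8, 101.6, 486.7], [6.86, 20.65, 34.16], array([ 0.4859, -0.2785,  0.2022]))
([207.8, 4.1, 322.9], [0.32, 19.63, -0.43], array([ 0.5  , -0.1  ,  0.301]))
```

```bash
python3 - <<'E'
from h import *
Rt=Rtool(np.radians(-1.8),np.radians(35),1);a=-Rt[:,1];T=np.array([.5935,-.2819,.045])
print(move(T+(.165+.1145)*a-.002*Rt[:,0],Rt))
E
```

```text
([318.7, 44.0, 471.8], [6.86, 20.65, 34.16], array([ 0.4458, -0.2773,  0.2595]))
```

Call:
drive_tool(
  plan=[
    [160,10,236,3.5,10.3,17,15],
    [319,44,472,6.9,20.6,34.2,15],
    [319,44,472,6.9,20.6,34.2,15],
    [319,44,472,6.9,20.6,34.2,15],
    [319,44,472,6.9,20.6,34.2,15],
    [319,44,472,6.9,20.6,34.2,15],
    [319,44,472,6.9,20.6,34.2,15],
    [319,44,472,6.9,20.6,34.2,15],
    [319,44,472,6.9,20.6,34.2,15],
    [319,44,472,6.9,20.6,34.2,15],
  ],
)

```text
time: 12.95
position: [0.4716, -0.1649, 0.2655]
tool_rot: [-0.221, -0.672, 0.678, -0.2]
ft_force: [0.9, -1.1, -0.4]
grip_width: 0.0273
```

Call:
drive_tool(
  plan=[
    [0,0,0,0,0,0,15],
    [0,0,0,0,0,0,15],
    [0,0,0,0,0,0,15],
    [0,0,0,0,0,0,15],
    [0,0,0,0,0,0,15],
  ],
)

```text
time: 13.45
position: [0.4738, -0.1626, 0.2671]
tool_rot: [-0.22, -0.671, 0.678, -0.202]
ft_force: [0.6, -0.2, -2.3]
grip_width: 0.0273
```

```bash
python3 - <<'E'
from h import *
o=get_obs();print(o["time"],o["q"],o["position"],o["grip_width"],o["ft_force"])
Rt=Rtool(np.radians(-1.8),np.radians(35),1);a=-Rt[:,1];T=np.array([.5935,-.2819,.045])
print(move(T+(.085+.1145)*a-.002*Rt[:,0],Rt,o))
R0=R.from_quat(o["tool_rot"]).as_matrix();g=np.array(o["position"])-.019*R0[:,1]
print("foot in trough",(g+.1145*R0[:,1]-T)@np.column_stack([-Rt[:,0],Rt[:,2],a]))
im=camera("wrist");cv2.imwrite("pics/w4.png",im)
E
```

```text
13.45 [-0.81701065  0.15388176  2.10559844  0.81612348  0.58662118  0.15297514] [ 0.47381996 -0.16259895  0.26711722] 0.02733557851020763 [ 0.58442465 -0.17845671 -2.29195407]
([24.5, 72.2, 115.4], [0.04, 0.26, 0.29], array([ 0.4917, -0.2787,  0.194 ]))
foot in trough [ 0.02585884 -0.11555679  0.15721019]
```

View pics/w4.png

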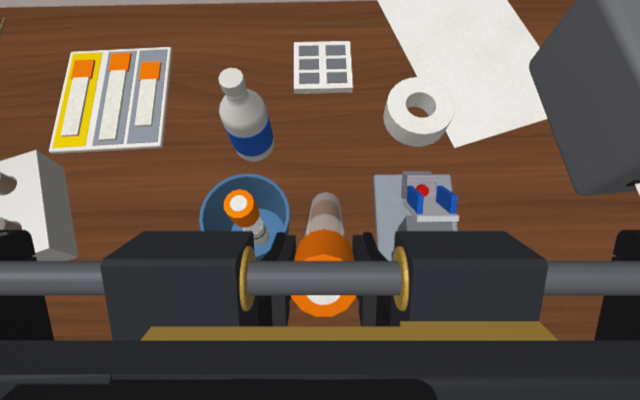

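Call:
drive_tool(
  plan=[
    [12,0,40,0,0,0,15],
    [24,0,85,0,0.2,0.2,15],
    [24,0,115,0,0.3,0.3,15],
    [24,0,115,0,0.3,0.3,15],
    [24,0,115,0,0.3,0.3,15],
    [24,0,115,0,0.3,0.3,15],
  ],
)

```text
time: 14.1
position: [0.4505, -0.2771, 0.2537]
tool_rot: [-0.224, -0.671, 0.677, -0.201]
ft_force: [0.7, 0.5, -0.7]
grip_width: 0.0274
```

```bash
cat >> h.py <<'E'
RT=Rtool(np.radians(-1.8),np.radians(35),1);A=-RT[:,1];T0=np.array([.5935,-.2819,.045]);F=np.column_stack([-RT[:,0],np.cross(A,-RT[:,0]),A])
def foot(o):
    R0=R.from_quat(o["tool_rot"]).as_matrix();g=np.array(o["position"])-.019*R0[:,1]
    return (g+.1145*R0[:,1]-T0)@F*1e3
E
python3 - <<'E'
from h import *
o=get_obs();print(o["time"],o["position"],foot(o),move(T0+(.085+.1145)*A-.002*RT[:,0],RT,o))
im=camera("wrist");cv2.imwrite("pics/w5.png",im)
im2=camera("wrist")
P=np.array([[8,-14,62],[8,14,62],[8,-14,12],[8,14,12],[0,0,10],[0,-20,62],[0,20,62]])/1e3
uv=proj("wrist",T0+P@F.T,o);print(uv.round(1))
v=im.copy()
for u in uv: cv2.circle(v,tuple(int(round(k)) for k in u),1,(0,255,0),-1)
cv2.imwrite("pics/w5c.png",cv2.resize(v[130:330,230:430],(800,600)[:1]+(600,),interpolation=cv2.INTER_CUBIC) if 0 else cv2.resize(v[130:330,220:420],(600,600),interpolation=cv2.INTER_CUBIC))
E
```

```text
14.1 [ 0.45045363 -0.27714093  0.25367765] [  2.45811076   0.33400613 157.53203186] ([0.5, 72.5, 0.3], [0.04, -0.13, -0.0], array([ 0.4917, -0.2787,  0.194 ]))
[[338.2 172.1]
 [309.9 172.1]
 [336.6 164.3]
 [311.6 164.4]
 [324.1 171.1]
 [344.2 180. ]
 [303.9 180.1]]
```

View pics/w5c.png

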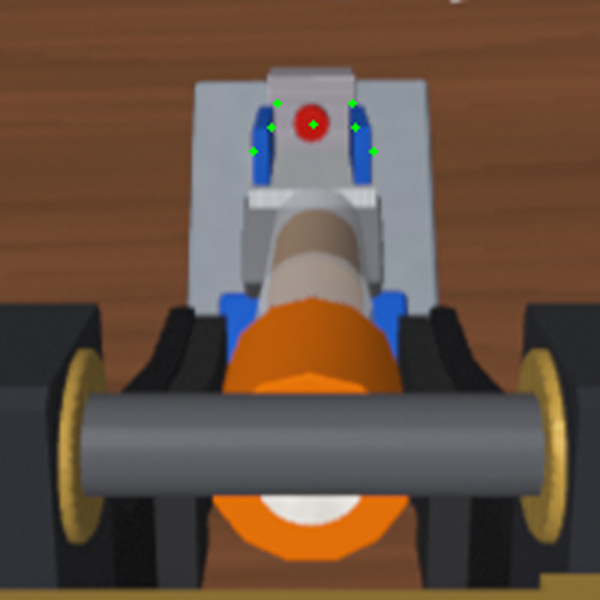

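The projected plunger and cheeks sit within about 1 px of where they appear: plunger predicted (313,124), seen (311,122) in the crop. The tube is on axis, so I'm inserting it slowly.

Call:
drive_tool(
  plan=[
    [0.5,35,0,0,0,0,15],
    [0.5,70,0,0,0,0,15],
    [0.5,85,0,0,0,0,15],
    [0.5,95,0,0,0,0,15],
    [0.5,105,0,0,0,0,15],
    [0.5,115,0,0,0,0,15],
    [0.5,125,0,0,0,0,15],
    [0.5,135,0,0,0,0,15],
    [0.5,139,0,0,0,0,15],
    [0.5,139,0,0,0,0,15],
  ],
)

```text
time: 15.2
position: [0.5299, -0.2814, 0.1392]
tool_rot: [-0.225, -0.671, 0.677, -0.201]
ft_force: [1.4, 1.8, -1.0]
grip_width: 0.027
```

```bash
python3 - <<'E'
from h import *
o=get_obs();print(o["time"],foot(o),o["ft_force"],np.array(o["ft_force"])@F,o["grip_width"],move(T0+(.010+.1145)*A,RT,o))
E
```

```text
15.2 [ 1.95555391 -1.551605   18.15172522] [ 1.35551349  1.82687013 -1.00426184] [ 0.48679711  1.86854639 -1.56683634] 0.02702885421990743 ([1.9, 8.2, -1.5], [-0.02, -0.2, -0.01], array([ 0.533 , -0.28  ,  0.1314]))
```

Call:
drive_tool(
  plan=[
    [0.7,4,-0.7,0,0,0,15],
    [1.2,7,-1,0,0,0,15],
    [1.5,10,-1,0,0,0,15],
    [1.5,12,-1,0,0,0,15],
    [1.5,14,-1,0,0,0,15],
    [1.5,14,-1,0,0,0,15],
    [1.5,14,-1,0,0,0,15],
  ],
  newtons=45,
)

```text
time: 15.9
position: [0.5369, -0.2814, 0.1278]
tool_rot: [-0.225, -0.67, 0.678, -0.201]
ft_force: [-0.4, 1.9, 2.6]
grip_width: 0.027
```

```bash
python3 - <<'E'
from h import *
o=get_obs();print(o["time"],foot(o),np.array(o["ft_force"])@F,o["grip_width"])
E
```

```text
15.9 [ 1.23691628 -1.51475663  4.79183065] [1.11889834 1.93372596 2.41853399] 0.026992174102402143
```

Call:
drive_tool(
  plan=[
    [0,1.5,0,0,0,0,15],
    [0,3,0,0,0,0,15],
    [0,4.5,0,0,0,0,15],
    [0,4.5,0,0,0,0,15],
    [0,4.5,0,0,0,0,15],
  ],
)

```text
time: 16.4
position: [0.5394, -0.2815, 0.1242]
tool_rot: [-0.225, -0.67, 0.678, -0.201]
ft_force: [-1.8, 2.9, 4.8]
grip_width: 0.0269
```

Call:
drive_tool(
  plan=[
    [0,1,0,0,0,0,15],
    [0,2,0,0,0,0,15],
    [0,2,0,0,0,0,15],
    [0,2,0,0,0,0,15],
  ],
)

```text
time: 16.8
position: [0.54, -0.2816, 0.1233]
tool_rot: [-0.225, -0.67, 0.678, -0.201]
ft_force: [-7.6, 2.1, 13.1]
grip_width: 0.0269
```

```bash
python3 - <<'E'
from h import *
o=get_obs();print(o["time"],foot(o),np.array(o["ft_force"])@F,o["grip_width"])
E
```

```text
16.8 [ 1.33212614 -1.63472547 -0.67610166] [ 1.28267548  1.84543483 15.13007796] 0.026899728483306292
```

The axial force jumped from about 5 N to 15 N within 1 mm, with the estimated foot position near 0. That is the stop, since the spring alone gives only 6 N. I'm holding here for a good second.

Call:
drive_tool(
  plan=[
    [0,0.5,0,0,0,0,15],
    [0,0.5,0,0,0,0,15],
    [0,0.5,0,0,0,0,15],
    [0,0.5,0,0,0,0,15],
    [0,0.5,0,0,0,0,15],
    [0,0.5,0,0,0,0,15],
    [0,0.5,0,0,0,0,15],
    [0,0.5,0,0,0,0,15],
    [0,0.5,0,0,0,0,15],
    [0,0.5,0,0,0,0,15],
  ],
)

```text
time: 17.8
position: [0.5401, -0.2815, 0.1233]
tool_rot: [-0.225, -0.67, 0.678, -0.201]
ft_force: [-9.8, 2.7, 16.5]
grip_width: 0.027
```

Call:
drive_tool(
  plan=[
    [0,0,0,0,0,0,15],
    [0,0,0,0,0,0,15],
    [0,0,0,0,0,0,15],
    [0,0,0,0,0,0,15],
    [0,0,0,0,0,0,15],
    [0,0,0,0,0,0,15],
    [0,0,0,0,0,0,15],
    [0,0,0,0,0,0,15],
  ],
)

```text
time: 18.6
position: [0.5401, -0.2815, 0.1233]
tool_rot: [-0.225, -0.67, 0.678, -0.201]
ft_force: [-10.3, 1.4, 16.3]
grip_width: 0.027
```

```bash
python3 - <<'E'
from h import *
o=get_obs();print(o["time"],foot(o),np.array(o["ft_force"])@F,o["grip_width"])
im=camera("scene");cv2.imwrite("pics/s6.png",cv2.resize(im[110:210,230:350],(720,600),interpolation=cv2.INTER_CUBIC))
E
```

```text
18.6 [ 1.34504072 -1.58897682 -0.73743314] [ 0.8842124   1.05454251 19.32751819] 0.02701777323270028
```

View pics/s6.png

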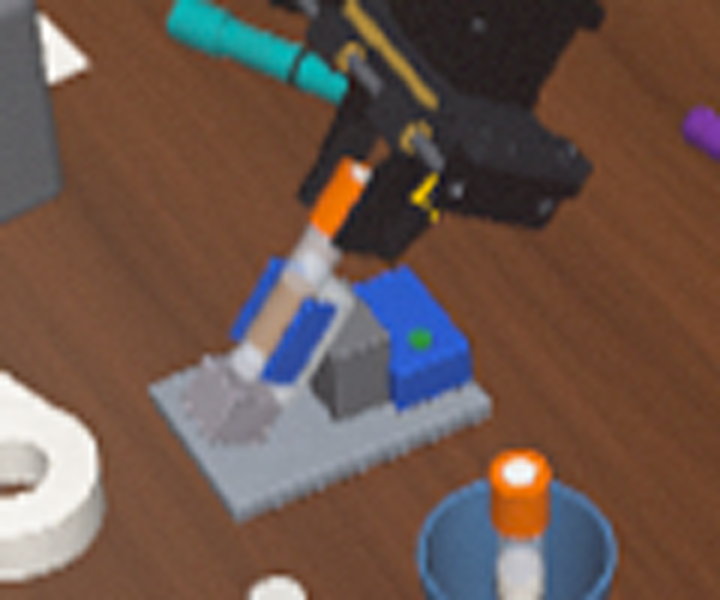

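The tube's foot is on the stop with no red showing at crop (250,360), and the 19 N hold was steady for about 1.8 s. Backing off so the plunger comes out, then releasing.

Call:
drive_tool(
  plan=[
    [0,-2,0,0,0,0,15],
    [0,-4,0,0,0,0,15],
    [0,-6,0,0,0,0,15],
    [0,-8,0,0,0,0,15],
    [0,-10,0,0,0,0,15],
    [0,-12,0,0,0,0,15],
    [0.5,-12.5,0,0,0,0,15],
    [1,-12.5,0,0,0,0,15],
    [1,-12.5,0,0,0,0,15],
  ],
  newtons=20,
)

```text
time: 19.55
position: [0.5329, -0.2813, 0.1317]
tool_rot: [-0.225, -0.67, 0.678, -0.201]
ft_force: [2.2, -1.6, 1.6]
grip_width: 0.0276
```

```bash
python3 - <<'E'
from h import *
o=get_obs();print(o["time"],foot(o),np.array(o["ft_force"])@F,o["grip_width"])
E
```

```text
19.55 [ 0.29991946 -1.49351359 10.28769743] [ 2.74008206 -1.52949186  0.02915209] 0.027633352845031725
```

Call:
drive_tool(
  plan=[
    [0,0,0,0,0,0,32],
    [0,0,0,0,0,0,36],
    [0,0,0,0,0,0,42],
    [0,0,0,0,0,0,50],
    [0,0,0,0,0,0,60],
    [0,0,0,0,0,0,60],
    [0,0,0,0,0,0,60],
  ],
)

```text
time: 20.25
position: [0.5326, -0.2811, 0.1315]
tool_rot: [-0.225, -0.671, 0.678, -0.201]
ft_force: [-0.3, 0.1, 0.5]
grip_width: 0.0588
```

Call:
drive_tool(
  plan=[
    [0,-10,0,0,0,0,60],
    [0,-25,0,0,0,0,60],
    [0,-45,0,0,0,0,60],
    [0,-70,0,0,0,0,60],
    [0,-100,0,0,0,0,60],
    [0,-130,0,0,0,0,60],
    [0,-150,0,0,0,0,60],
    [0,-150,0,0,0,0,60],
  ],
)

```text
time: 21.05
position: [0.4462, -0.279, 0.2564]
tool_rot: [-0.226, -0.669, 0.679, -0.202]
ft_force: [0.0, -0.0, -0.3]
grip_width: 0.0599
```

```bash
python3 - <<'E'
from h import *
o=get_obs();print(o["time"],o["position"],o["ft_force"],o["grip_width"])
im=camera("scene");t=camera("top")
a=cv2.resize(im[110:310,230:450],(440,400),interpolation=cv2.INTER_CUBIC);b=cv2.resize(im[120:200,240:312],(360,400),interpolation=cv2.INTER_CUBIC)
c=cv2.resize(t[80:295,100:500],(372,200))
W=np.zeros((600,800,3),np.uint8);W[:400,:440]=a;W[:400,440:]=b;W[400:,:372]=c
w=camera("wrist");W[400:,400:720]=cv2.resize(w,(320,200));cv2.imwrite("pics/fin.png",W)
P=T0+(.137)*A;print("cap top expected",proj("scene",[P,T0+.01*A]),proj("top",[P,T0+.01*A]))
E
```

```text
21.05 [ 0.446223   -0.27901842  0.25639519] [ 0.02874094 -0.01292892 -0.25593566] 0.05992381006394974
cap top expected [[292.02357598 135.5435018 ]
 [272.08386863 169.03835526]] [[394.96498443 195.60483961]
 [389.72374663 174.14766296]]
```

View pics/fin.png

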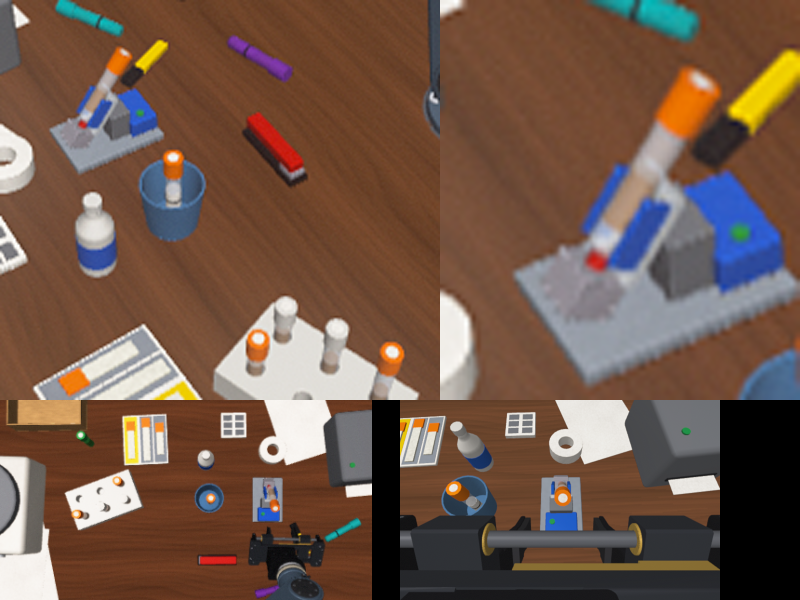

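The tube lies in the cradle with its cap at crop (690,85) and the red plunger out at (597,262). The read tube is upright in the pot, the other four tubes are still in the rack, and nothing else has moved. The gripper is clear, so I'm handing in.

```bash
python3 -c "
from rig import *
print(hand_in())"
```

```text
the job is handed in; nothing more can be done
None
```

The job is done and handed in at about 21 s of the 54 s allowed.

- **Returned tube:** I took the read tube out of the cradle along its axis, and it now stands cap up in the blue pot.
- **Choice of tube:** The card on the yellow field measured as 127 mm. I took the mid orange-capped tube, chosen by triangulated cap heights of about 0.102, 0.121 and 0.145 m for the three.
- **Pressing:** I slid it foot down into the cradle and pressed until the force jumped past the spring's 6 N, then held it at about 19 N for around 1.8 s. No red showed while it was held. I then backed off about 11 mm and let go.

**Last checks:** The final pictures show the tube lying in the cradle with the red plunger out. The other four tubes are still in the rack, the bystanders look unmoved, and the gripper is clear.

**What disagreed:** One transfer move came up short of its rows and I finished it in the next call. During insertion the tube's foot read about 1.5 mm to one side, inside the 3 mm clearance, with about 2 N of side force. The plunger being flush was judged from force, position and the picture, because it has no direct readout.

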